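# Show the watering rose to the inspection camera

## Task

Lift the hinged lid of the grey storage box open until it leans back on its stop and leave it open, then take out the brass watering rose (the fitting with the wide perforated disc, not the slim jet nozzle or the plain coupler) and hold it up to the inspection camera: perforated face looking squarely into the lens, level, centred on the lens and 10 cm in front of it. Finish while still holding it there steadily in the gripper, clear of everything else; keep the camera untouched and leave all the other things where they are.

Things in the scene. Friction and masses are not known exactly. Their poses are not given: they have to be found in the camera images.
- box: grey plastic box fixed to the bench, 160 (x) x 330 (y) x 70 mm high, walls and floor 4 mm. Inside, three bays at y = -90, 0, +90 mm with no walls between; in each a rest (36 x 20 mm, top 20 mm above the bench) at x = -12 mm carries one fitting. Origin: centre of the underside; x points to the hinge side (away from the robot, within 0.25 rad), z up.
- box_lid (a joint): the lid's hinge, 0 = shut, grows as it opens upward and back; 1.85 rad = leaning back on its stop. The hinge is free-running: the lid (about 220 g) falls shut if let go before upright (about 1.5 rad) and falls onto its stop when let go beyond 1.65 rad.
- box_lid_tab (a point): grip point in the lid's front pull tab: 24 mm wide (box y), 10 mm thick, sticking out 37 mm from the middle of the lid's front edge; the point is 24 mm out, mid-thickness, 76 mm above the bench when shut, on a 184 mm radius about the hinge, 246 mm up when open. Axes: the lid's (the box's when shut). Pinched across its width from above, it turns between the fingers through the whole swing.
- box_lid_hinge (a point): midpoint of the lid's hinge line, on the top of the box's far wall (box frame x = +80 mm, 70.5 mm up); its y axis is the hinge line (parallel to the box's y). The lid is 160 x 330 x 8 mm.
- rose: brass watering rose, 220 g: square valve body 50 (x) x 28 x 28 mm, tail 27 mm wide and 20 mm long behind (-x), neck and flared head to a perforated disc 56 mm wide in front (+x). Origin: centre of the square body's underside; x out of the perforated face, z up; axis 14 mm above origin, balance within 10 mm of it. Starts level in any bay, disc to the hinge side. Grip across the flats (y).
- rose_face (a point): centre of the rose's perforated face: 68 mm ahead (+x) of the body's origin and 14 mm above it; axes as rose.
- jet: a brass fitting lying level in the box: the same 50 x 28 x 28 mm square valve body as the rose with the same 27 mm diameter, 20 mm long round tail behind it, but in front a slim cone 38 mm long, 24 mm wide at its root and 12 mm at its tip. Origin and axes as the rose's.
- coupler: a brass fitting lying level in the box: the same 50 x 28 x 28 mm square valve body as the rose with the same 27 mm diameter, 20 mm long round tail behind it, and in front a second tail just like it (no disc, no cone). Origin and axes as the rose's.
- cam_stand: stand of the inspection camera, fixed to the bench on the left: steel foot 110 x 100 x 12 mm with a 16 mm post, 302 mm high overall, behind the camera head. Origin: centre of its underside; -x is the way the camera looks (to the robot's right, give or take 0.3 rad).
- lens (a point): centre of the camera's front lens, a black barrel 38 mm wide and 24 mm long on the white camera head (64 mm wide, 48 mm high), 55 mm in front (-x) of the stand's origin and 170 to 230 mm above the bench. Axes as the stand's: the lens looks level along -x.
- focus (a point): the point in the air on the lens's axis 100 mm in front of the lens (at the lens's height), where the face is to be; axes as the stand's: +x points from here to the lens.
- pot: navy enamel pot, open, 114 mm wide, 100 mm high; origin: centre of its underside.
- planter: stainless steel bulb planter standing on its 66 mm tube, with a 110 mm wooden cross handle, 221 mm high; origin: centre of its underside.
- tray: clear plastic seed tray, 170 x 110 x 35 mm high, with six cells, on the bench between box and camera; origin: centre of its underside.
- trowel: transplanting trowel lying flat, ash handle 28 mm thick and steel blade, 295 mm long; origin near its middle at bench height, x towards the blade.
- clay_pot: small terracotta pot, 80 mm wide, 75 mm high; origin: centre of its underside.

How it is judged:
By the outcome, as a careful person would: the job done as asked, in the order asked, and still so for the second after the job is handed in, while the arm keeps its last pose, push and grip.
It also fails if it takes over 64 s, if anything falls off the work surface, if the arm or the gripper's body presses on something with over 40 N, if the wrist force passes 120 N, or if a joint passes its speed limit or range.

## Robot

A 7-joint arm with a two-finger parallel gripper is mounted at the origin on the work surface. World frame = base frame: x ahead of the robot, y to its left, z up, the work surface at z = 0. Lengths are in m, angles in rad, forces in N, time in s.
With the tool pointing down it reaches from about 0.35 to 0.9 m from the base axis. Payload 7.2 kg.
Tool frame: the origin (TCP) lies between the finger pads; the fingertips stand 14 mm ahead of it and the grasp point (between the pads) lies 5 mm behind it; z points along the fingers, y is the line along which they close (so a half turn about z gives the same grasp; the last joint's range is limited). The gripper opens to 85 mm and grips with 20 to 120 N. Pads are 22 mm wide; open, the fingers measure 114 mm over their backs; the gripper's body (76 mm by 85 mm) begins 54 mm behind the grasp point. The pads swing forward as they close: fully open they stand 13 mm farther back than shut.
Start: joints at [-1.21, 0.411, -0.013, 1.596, 0.006, 1.134, -0.082], TCP at [0.26, 0.568, 0.245] pointing down, gripper open.
Joint ranges: [-2.95, 2.95], [-0.29, 1.99], [-1.47, 1.44], [0.14, 2.54], [-1.03, 4.17], [0.13, 1.85], [-2.86, 2.86]. Speed limits (rad/s): [2.39, 2.39, 3.01, 3.01, 3.14, 3.14, 3.14].

## Interface

Orientations are given as a unit quaternion [w, x, y, z].
In Python, from plant import ctrl gives the robot as it stands.
- The arm moves only by the tool step_arm, never from a script. Its argument "increments" is a list of rows, each a list of 7 numbers: the finger opening in cm, from 0 to 8.54, then the shift along the tool's x, y, z in cm, then the turn, a rotation vector about the tool's x, y, z in rad. In form: [[jaw, dx, dy, dz, ax, ay, az], ...]. A call has 1 to 5 rows; each row is the pose to reach, as a shift and turn from the pose commanded when the call began, along the tool's axes at that moment; what a row does not reach only later rows make up. A row lasts 1/12 s, in which the tool goes at most 41.7 mm and 7.16 degrees, less where a joint would pass 70% of its speed; a pose out of reach is approached as far as the arm can. A call with a gripper value outside its range is refused whole. The fingers move at their own pace and stop on an object; "grip_force" is the grip in N (left out, the last holds). Time passes only in rows, so rows that repeat a pose let the fingers close. It gives the time, the measured TCP pose, the force, the opening and the grip force at its end, in the units of the state.
- ctrl.state(): the state, without advancing time (a new reading comes with each control period).
- ctrl.capture(name): name is "side" or "top"; returns a dict with "img" (480x640x3 uint8, red, green, blue), "fx", "fy", "cx", "cy" (pixels), "R" (3x3) and "t" (3): a world point X has camera coordinates R X + t. Camera axes: x right, y down, z forward; pixel columns grow to the right and rows downward; lengths in m; the calibration is good to about 2 mm. A picture is of the moment at which its call begins. There is no depth.
- ctrl.job_done(): hands the job in; it is judged then, once.
Trained networks look in the newest picture that a camera, given by its name, has taken for a name from the list of things; names that differ only in an ending like _2 or _b are one class to them, and where a whole thing is asked for, a point or a joint stands for the part that bears it (a point fixed in the world has none). Each returns a list of dicts, best first, with "conf" (0 to 1); they miss things now and then, are a little off and sometimes report something else, mostly with a low value. They report only what shows in the picture. A call takes as long as a camera call.
- ctrl.recognise(label, camera): "at" ([x, y, z] in m, in world coordinates, good to about 4 mm: the middle of the surface that is visible of it).
- ctrl.regions_of(label, camera): "mask" (480x640 bool, what is visible of it).
- ctrl.mark_of(label, camera): "at" ([x, y, z] in m, in world coordinates, good to about 4 mm: a listed point, or the origin of a listed thing).
The state is a dict: "time_s": time; "joint_positions": joint angles; "qd": joint speeds; "tau": joint torques, N m; "tool_pos": TCP position; "tool_rot": TCP orientation; "force": force on the tool from outside, world axes, zero at the start; "moment": the same for the moment, N m; "finger_gap": finger opening in m; "grasp_force": force on a finger pad.
Only numpy, scipy, OpenCV 4.12 (cv2) and the standard library are available. Lean on these libraries where they do the work, as an engineer would, in place of code of your own. Each camera call takes 0.05 s, during which the arm holds its last target. There are 200 camera calls.

## Working session

There is one attempt and no reset: what is moved stays moved. The work goes in short steps, Python scripts to look and compute and a tool call to move; the robot and the scene stay as the last step left them, time stands still between calls to the robot, and variables do not carry over. Pictures are saved under pics/ and viewed, at most 10 in all, crops included, and the job is handed in when it is done.

Besides the shell and the picture viewer there is one more tool, called after ">>>" as name(argument=value, ...) on one line, values as JSON. step_arm: Moves the arm, as the interface text tells. Its arguments: {"type":"object","properties":{"increments":{"type":"array","items":{"type":"array","items":{"type":"number"}}},"grip_force":{"type":"number"}},"required":["increments"]}

```bash
ls; mkdir -p pics
python3 - <<'E'
from plant import ctrl
import cv2,numpy as np
s=ctrl.state(); print(s)
ims=[]
for c in ("side","top"):
    d=ctrl.capture(c); cv2.imwrite(f"pics/{c}0.png",d["img"][:,:,::-1]); print(c,d["fx"],d["cx"],d["cy"],np.round(d["R"],3).tolist(),np.round(d["t"],3))
    for l in ["box","box_lid_tab","box_lid_hinge","lens","focus","cam_stand","tray","pot","planter","trowel","clay_pot"]:
        r=ctrl.mark_of(l,c); print(c,l,[(np.round(q["at"],3).tolist(),round(q["conf"],2)) for q in r[:2]])
E
```

```text
pics
{'time_s': 0.0, 'joint_positions': array([-1.21019696,  0.41191924, -0.01270439,  1.59706467,  0.00560954,
        1.13427998, -0.08219104]), 'qd': array([ 2.29602565e-03, -2.37096867e-04,  2.02153483e-03, -6.46249514e-05,
        4.34397443e-04,  3.67295154e-04, -4.55460926e-04]), 'tau': array([ 6.34270564e-04, -6.00638008e+01,  6.82187229e-01, -2.99399757e+01,
        1.38087000e-02,  1.06102924e-02,  1.72952161e-05]), 'tool_pos': array([0.25970676, 0.56796146, 0.2444326 ]), 'tool_rot': array([-1.11102249e-04,  2.12745802e-01,  9.77107238e-01, -8.10207735e-04]), 'force': array([ 0.28439791,  0.85703748, -0.42789471]), 'moment': array([-0.02253741,  0.01114345, -0.00317077]), 'grasp_force': 0.0, 'finger_gap': 0.08540306009139642}
side 555.5142937738757 325.7958867258909 233.9735836134082 [[0.925, -0.38, -0.015], [-0.305, -0.715, -0.629], [0.228, 0.586, -0.777]] [-0.465  0.206  1.463]
side box [([0.584, -0.098, 0.002], 0.55)]
side box_lid_tab [([0.483, -0.112, 0.079], 0.57)]
side box_lid_hinge [([0.663, -0.088, 0.068], 0.6)]
side lens [([0.616, 0.414, 0.216], 0.8)]
side focus []
[... 241 characters left out ...]
0.664, -0.088, 0.067], 0.72)]
top 436.27155849806087 323.2698560684336 242.6048413986799 [[-0.011, -1.0, 0.005], [-0.993, 0.011, -0.114], [0.114, -0.007, -0.993]] [-0.027  0.505  1.317]
top box [([0.583, -0.099, -0.0], 0.66), ([0.257, 0.331, -0.002], 0.45)]
top box_lid_tab [([0.48, -0.114, 0.078], 0.94)]
top box_lid_hinge [([0.66, -0.091, 0.07], 0.8)]
top lens [([0.616, 0.413, 0.221], 0.86)]
top focus []
top cam_stand [([0.56, 0.415, 0.002], 0.87)]
top tray [([0.474, 0.199, -0.002], 0.69)]
top pot [([0.733, 0.252, 0.001], 0.97)]
top planter [([0.61, -0.465, -0.005], 0.6)]
top trowel [([0.404, -0.476, -0.003], 0.71), ([0.586, -0.103, 0.001], 0.34)]
top clay_pot [([0.259, 0.33, -0.001], 0.87)]
```

View pics/side0.png

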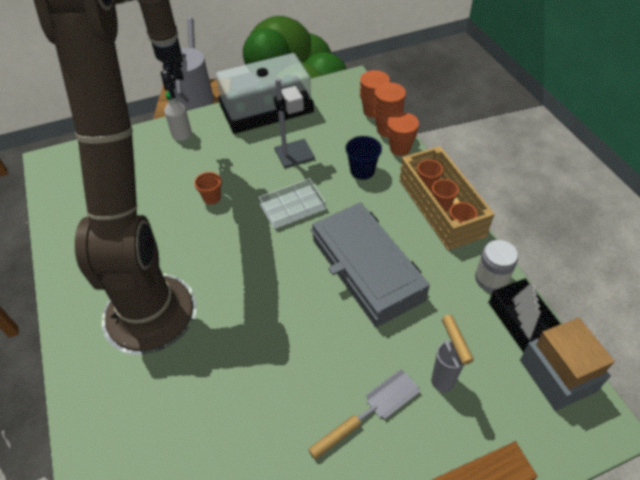

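View pics/top0.png

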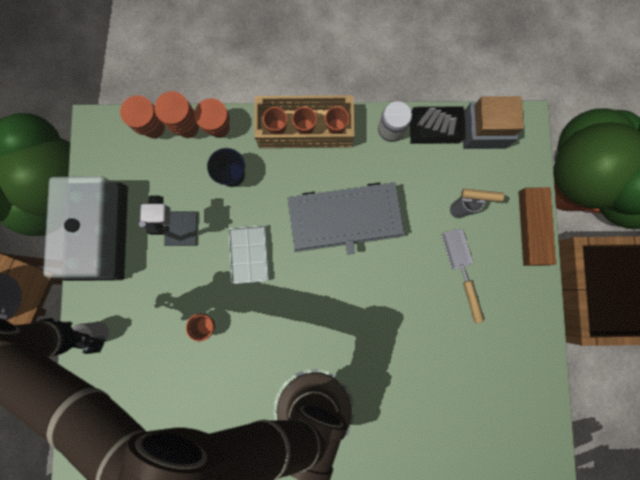

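```bash
cat > h.py <<'E'
from plant import ctrl
import numpy as np, cv2
from scipy.spatial.transform import Rotation as Ro
def proj(d,X):
    p=np.asarray(d["R"])@np.asarray(X)+d["t"]; return np.array([d["fx"]*p[0]/p[2]+d["cx"], d["fy"]*p[1]/p[2]+d["cy"]])
def pose():
    s=ctrl.state(); w,x,y,z=s["tool_rot"]; return s,np.array(s["tool_pos"]),Ro.from_quat([x,y,z,w])
def delta(P,R):
    "increment (cm, rad) to world pose P,R"
    s,p,r=pose(); return np.round(r.inv().apply(np.array(P)-p)*100,2),np.round((r.inv()*R).as_rotvec(),3)
def down(yaw):
    "tool z down, tool y axis at world angle yaw"
    y=np.array([np.cos(yaw),np.sin(yaw),0]); z=np.array([0,0,-1.]); return Ro.from_matrix(np.c_[np.cross(y,z),y,z])
def marks(l,cams=("side","top")):
    for c in cams:
        print(l,c,[(np.round(q["at"],3).tolist(),round(q["conf"],2)) for q in ctrl.mark_of(l,c)[:2]])
E
python3 - <<'E'
from h import *
a=ctrl.capture("side");b=ctrl.capture("top")
for d in(a,b):
  for X in ([.56,.417,0],[.56,.417,.302],[.616,.413,.218],[.56,.36,.218],[.56,.417,.218]): print(np.round(proj(d,X)),end=' ')
  print()
A=cv2.resize(a["img"][70:180,250:340],None,fx=4.4,fy=4.4,interpolation=cv2.INTER_CUBIC)
B=cv2.resize(b["img"][180:260,130:210],None,fx=5,fy=5,interpolation=cv2.INTER_CUBIC)
C=np.zeros((484,800,3),np.uint8);C[:A.shape[0],:396]=A;C[:400,400:]=B
cv2.imwrite("pics/cam.png",C[:,:,::-1])
m=ctrl.regions_of("box","top")[0]["mask"].astype(np.uint8);print(cv2.minAreaRect(cv2.findNonZero(m)))
E
```

```text
[294. 154.] [288.  77.] [307.  97.] [296. 112.] [290. 100.] 
[181. 228.] [142. 210.] [157. 195.] [176. 216.] [154. 216.] 
((345.856201171875, 220.69992065429688), (67.9408950805664, 111.14083862304688), 81.99527740478516)
```

View pics/cam.png

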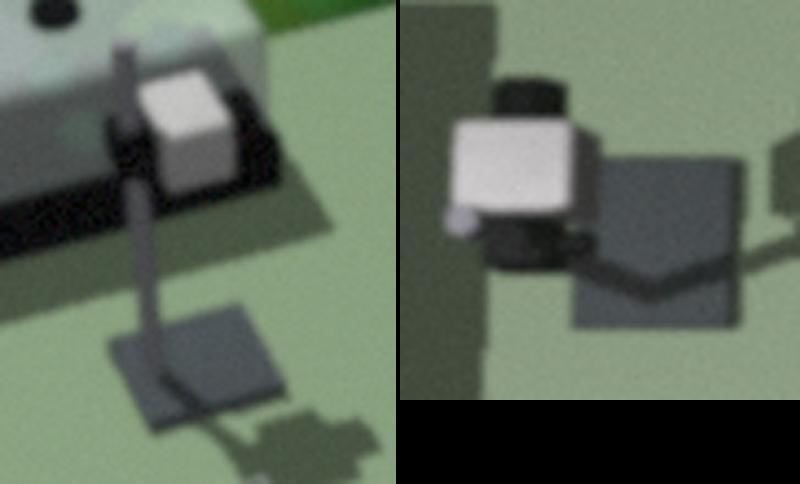

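```bash
cat >> h.py <<'E'
def calls(p,r,P,R,n):
    "n equal calls from pose (p,r) to (P,R): prints one target row (cm, rad) for each"
    rv=(r.inv()*R).as_rotvec(); P=np.array(P); p=np.array(p)
    for k in range(n):
        q=r*Ro.from_rotvec(rv*k/n)
        print(np.round(q.inv().apply((P-p)/n)*100,2).tolist(),np.round(rv/n,3).tolist())
E
python3 - <<'E'
from h import *
s,p,r=pose()
print(np.round(r.as_matrix(),3).tolist())
calls(p,r,[.478,-.114,.17],down(-np.pi/2+.13),5)
E
```

```text
[[-0.909, 0.416, 0.0], [0.416, 0.909, 0.0], [-0.0, 0.0, -1.0]]
[-9.64, -10.6, 1.51] [0.0, -0.0, 0.517]
[-13.62, -4.45, 1.51] [0.0, -0.0, 0.517]
[-14.04, 2.85, 1.51] [0.0, -0.0, 0.517]
[-10.8, 9.42, 1.51] [0.0, -0.0, 0.517]
[-4.74, 13.52, 1.51] [0.0, -0.0, 0.517]
```

>>> step_arm(increments=[[8.5,-9.6,-10.6,1.5,0,0,0.517],[8.5,-9.6,-10.6,1.5,0,0,0.517],[8.5,-9.6,-10.6,1.5,0,0,0.517],[8.5,-9.6,-10.6,1.5,0,0,0.517],[8.5,-9.6,-10.6,1.5,0,0,0.517]])

```text
time_s: 1.77
tool_pos: [0.3055, 0.4271, 0.2302]
tool_rot: [0.001, 0.461, 0.887, -0.001]
force: [0.2, 0.5, -0.1]
finger_gap: 0.0846
grasp_force: 0.0
```

>>> step_arm(increments=[[8.5,-13.6,-4.5,1.5,0,0,0.517],[8.5,-13.6,-4.5,1.5,0,0,0.517],[8.5,-13.6,-4.5,1.5,0,0,0.517],[8.5,-13.6,-4.5,1.5,0,0,0.517],[8.5,-13.6,-4.5,1.5,0,0,0.517]])

```text
time_s: 2.18
tool_pos: [0.3476, 0.2914, 0.2153]
tool_rot: [0.0, 0.672, 0.74, -0.0]
force: [-0.2, 0.4, 0.2]
finger_gap: 0.0849
grasp_force: 0.0
```

>>> step_arm(increments=[[6,-14.0,2.8,1.5,0,0,0.517],[6,-14.0,2.8,1.5,0,0,0.517],[6,-14.0,2.8,1.5,0,0,0.517],[6,-14.0,2.8,1.5,0,0,0.517],[6,-14.0,2.8,1.5,0,0,0.517]])

```text
time_s: 2.6
tool_pos: [0.3903, 0.1562, 0.2004]
tool_rot: [0.0, 0.839, 0.544, 0.0]
force: [0.1, 0.2, -0.4]
finger_gap: 0.0599
grasp_force: 0.0
```

>>> step_arm(increments=[[6,-10.8,9.4,1.5,0,0,0.517],[6,-10.8,9.4,1.5,0,0,0.517],[6,-10.8,9.4,1.5,0,0,0.517],[6,-10.8,9.4,1.5,0,0,0.517],[6,-10.8,9.4,1.5,0,0,0.517]])

```text
time_s: 3.02
tool_pos: [0.434, 0.0202, 0.1855]
tool_rot: [0.001, 0.95, 0.313, 0.001]
force: [0.1, 0.7, -0.5]
finger_gap: 0.06
grasp_force: 0.0
```

>>> step_arm(increments=[[6,-4.7,13.5,1.5,0,0,0.517],[6,-4.7,13.5,1.5,0,0,0.517],[6,-4.7,13.5,1.5,0,0,0.517],[6,-4.7,13.5,1.5,0,0,0.517],[6,-4.7,13.5,1.5,0,0,0.517]])

```text
time_s: 3.43
tool_pos: [0.4779, -0.1159, 0.1703]
tool_rot: [0.001, 0.998, 0.06, 0.001]
force: [-0.9, 0.1, 0.5]
finger_gap: 0.0595
grasp_force: 0.0
```

Run:
```python
from h import *
ctrl.capture("side"); ctrl.capture("top")
for l in ["box_lid_tab","box_lid_hinge","box","lens","cam_stand"]: marks(l)
d=ctrl.capture("top")
for l in ["box_lid_tab","box_lid_hinge","lens","cam_stand"]: marks(l,("top",))
m=ctrl.regions_of("box_lid","top")
if m: 
  print(m[0]["conf"]); u=m[0]["mask"].astype(np.uint8)
  b=cv2.boxPoints(cv2.minAreaRect(cv2.findNonZero(u)))
  # back-project on z=.0785
  for c in b:
    ray=d["R"].T@np.array([(c[0]-d["cx"])/d["fx"],(c[1]-d["cy"])/d["fy"],1]); o=-d["R"].T@d["t"]; k=(.0785-o[2])/ray[2]; print(np.round(o+k*ray,3))
```

```text
box_lid_tab side [([0.483, -0.11, 0.08], 0.74)]
box_lid_tab top [([0.407, -0.477, 0.0], 0.18)]
box_lid_hinge side [([0.661, -0.088, 0.067], 0.86)]
box_lid_hinge top [([0.66, -0.092, 0.07], 0.85)]
box side [([0.582, -0.1, 0.005], 0.76)]
box top [([0.587, -0.101, 0.001], 0.65)]
lens side [([0.667, -0.09, 0.07], 0.66), ([0.614, 0.412, 0.216], 0.65)]
lens top [([0.614, 0.413, 0.219], 0.9)]
cam_stand side [([0.561, 0.416, -0.002], 0.64)]
cam_stand top [([0.56, 0.415, 0.001], 0.9)]
box_lid_tab top []
box_lid_hinge top [([0.657, -0.092, 0.072], 0.9)]
lens top [([0.615, 0.412, 0.222], 0.84)]
cam_stand top [([0.561, 0.413, 0.003], 0.73)]
0.61
[0.645 0.076 0.079]
[ 0.69  -0.253  0.079]
[ 0.524 -0.271  0.079]
[0.481 0.053 0.079]
```

>>> step_arm(increments=[[6,0.1,-0.25,3,0,0,0],[6,0.1,-0.25,6,0,0,0],[6,0.1,-0.25,8,0,0,0],[6,0.1,-0.25,9.7,0,0,0],[6,0.1,-0.25,9.7,0,0,0]])

```text
time_s: 4.75
tool_pos: [0.4747, -0.1104, 0.0706]
tool_rot: [-0.0, 0.998, 0.064, -0.002]
force: [-0.4, -0.1, -0.9]
finger_gap: 0.0602
grasp_force: 0.0
```

>>> step_arm(increments=[[1.5,0,0,0,0,0,0],[1.5,0,0,0,0,0,0],[1.5,0,0,0,0,0,0],[1.5,0,0,0,0,0,0],[1.5,0,0,0,0,0,0]], grip_force=25)

```text
time_s: 5.17
tool_pos: [0.4778, -0.1142, 0.075]
tool_rot: [0.002, 0.998, 0.063, 0.002]
force: [0.2, -10.4, -1.7]
finger_gap: 0.0231
grasp_force: 28.6
```

>>> step_arm(increments=[[1.5,0,0,0,0,0,0],[1.5,0,0,0,0,0,0],[1.5,0,0,0,0,0,0]])

```text
time_s: 5.42
tool_pos: [0.4778, -0.1142, 0.0749]
tool_rot: [0.002, 0.998, 0.063, 0.002]
force: [0.5, -10.6, -0.2]
finger_gap: 0.0234
grasp_force: 28.6
```

Run:
```python
import numpy as np
f=lambda t:np.array([18.48*(1-np.cos(t))+.8*np.sin(t),-.1*min(1,t)-.008*18.5*(1-np.cos(t)),-(18.48*np.sin(t)-.8*(1-np.cos(t)))])
th=np.linspace(0,1.76,21)
for k in range(4):print([np.round(f(th[5*k+j])-f(th[5*k]),2).tolist() for j in range(1,6)])
```

```text
[[0.14, -0.01, -1.62], [0.43, -0.02, -3.22], [0.85, -0.03, -4.79], [1.41, -0.04, -6.32], [2.1, -0.06, -7.8]]
[[0.82, -0.01, -1.41], [1.76, -0.03, -2.74], [2.81, -0.05, -3.98], [3.97, -0.07, -5.12], [5.22, -0.08, -6.16]]
[[1.34, -0.02, -0.92], [2.76, -0.03, -1.73], [4.24, -0.05, -2.4], [5.77, -0.06, -2.94], [7.35, -0.07, -3.35]]
[[1.61, -0.01, -0.26], [3.23, -0.03, -0.39], [4.86, -0.04, -0.37], [6.47, -0.05, -0.2], [8.07, -0.06, 0.1]]
```

>>> step_arm(increments=[[1.5,0.15,0,-1.6,0,0,0],[1.5,0.45,0,-3.2,0,0,0],[1.5,0.85,0,-4.8,0,0,0],[1.5,1.4,0,-6.3,0,0,0],[1.5,2.1,-0.05,-7.8,0,0,0]])

```text
time_s: 5.83
tool_pos: [0.4984, -0.1115, 0.1538]
tool_rot: [0.002, 0.998, 0.063, 0.002]
force: [4.5, -12.9, -4.7]
finger_gap: 0.0235
grasp_force: 28.1
```

>>> step_arm(increments=[[1.5,0.8,0,-1.4,0,0,0],[1.5,1.75,0,-2.75,0,0,0],[1.5,2.8,-0.05,-4,0,0,0],[1.5,4,-0.05,-5.1,0,0,0],[1.5,5.2,-0.1,-6.15,0,0,0]])

```text
time_s: 6.25
tool_pos: [0.5492, -0.1047, 0.2153]
tool_rot: [0.003, 0.998, 0.062, 0.001]
force: [3.3, -14.5, -5.8]
finger_gap: 0.0235
grasp_force: 28.2
```

>>> step_arm(increments=[[1.5,1.35,0.05,-0.9,0,0,0],[1.5,2.75,0.1,-1.75,0,0,0],[1.5,4.25,0.15,-2.4,0,0,0],[1.5,5.8,0.2,-2.95,0,0,0],[1.5,7.35,0.2,-3.35,0,0,0]])

```text
time_s: 6.67
tool_pos: [0.6222, -0.0953, 0.249]
tool_rot: [0.001, 0.998, 0.063, 0.001]
force: [-1.8, -6.4, 1.6]
finger_gap: 0.0235
grasp_force: 30.0
```

>>> step_arm(increments=[[1.5,1.6,0,-0.25,0,0,0],[1.5,3.25,0,-0.4,0,0,0],[1.5,4.85,0,-0.4,0,0,0],[1.5,6.45,0,-0.2,0,0,0],[1.5,8.05,0,0.1,0,0,0]])

```text
time_s: 7.08
tool_pos: [0.703, -0.0846, 0.2487]
tool_rot: [0.002, 0.998, 0.063, 0.002]
force: [-0.6, -4.8, 5.7]
finger_gap: 0.023
grasp_force: 32.5
```

>>> step_arm(increments=[[6,0,0,0,0,0,0],[6,0,0,0,0,0,0],[6,0,0,0,0,0,0],[6,0,0,-4,0,0,0],[6,0,0,-8,0,0,0]])

```text
time_s: 7.5
tool_pos: [0.6999, -0.0816, 0.3244]
tool_rot: [-0.001, 0.998, 0.064, -0.003]
force: [1.8, 0.5, 0.1]
finger_gap: 0.0602
grasp_force: 0.0
```

>>> step_arm(increments=[[6,-4,0,0,0,0,0],[6,-8,0,0,0,0,0],[6,-12,0,0,0,0,0],[6,-16,0,0,0,0,0],[6,-20,0,0,0,0,0]])

```text
time_s: 7.92
tool_pos: [0.5007, -0.108, 0.325]
tool_rot: [-0.001, 0.998, 0.064, -0.0]
force: [-0.7, 0.8, 1.2]
finger_gap: 0.06
grasp_force: 0.0
```

Run:
```python
from h import *
a=ctrl.capture("side");b=ctrl.capture("top")
for l in ["rose","rose_face","jet","coupler","box_lid_tab"]: marks(l)
for n,d in(("s",a),("t",b)): print(np.round([proj(d,x) for x in ([.5,.05,.0],[.70,-.3,.1])]).tolist())
A=cv2.resize(a["img"][190:340,290:440],None,fx=2.66,fy=2.66,interpolation=cv2.INTER_CUBIC)
B=cv2.resize(b["img"][150:270,280:420],None,fx=2.85,fy=2.85,interpolation=cv2.INTER_CUBIC)
C=np.zeros((400,800,3),np.uint8);C[:A.shape[0],:A.shape[1]]=A;C[:B.shape[0],400:400+B.shape[1]]=B
cv2.imwrite("pics/open.png",C[:,:,::-1])
```

```text
rose side [([0.583, -0.192, 0.02], 0.78)]
rose top []
rose_face side [([0.65, -0.185, 0.034], 0.59)]
rose_face top []
jet side [([0.553, -0.02, 0.02], 0.69), ([0.612, -0.465, 0.002], 0.51)]
jet top [([0.556, -0.014, 0.019], 0.68)]
coupler side [([0.57, -0.1, 0.018], 0.82)]
coupler top []
box_lid_tab side [([0.72, -0.08, 0.248], 0.64)]
box_lid_tab top [([0.718, -0.083, 0.245], 0.78)]
[[318.0, 240.0], [446.0, 292.0]]
[[297.0, 246.0], [412.0, 174.0]]
```

View pics/open.png

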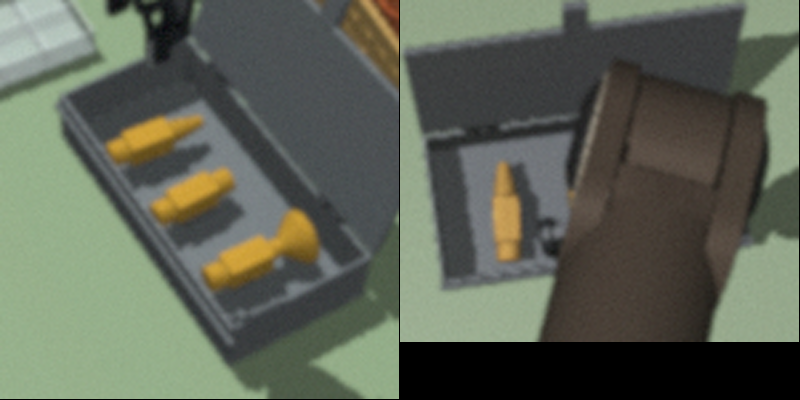

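Run:
```python
from h import *
for i in range(3):
  ctrl.capture("side"); marks("rose",("side",)); marks("rose_face",("side",))
s,p,r=pose(); calls(p,r,[.583,-.192,.15],down(-np.pi/2+.13),1)
```

```text
rose side [([0.584, -0.193, 0.023], 0.8)]
rose_face side [([0.652, -0.188, 0.032], 0.91)]
rose side [([0.583, -0.194, 0.019], 0.73), ([0.403, -0.469, 0.003], 0.17)]
rose_face side []
rose side [([0.584, -0.194, 0.021], 0.89)]
rose_face side [([0.652, -0.184, 0.032], 0.67), ([0.257, 0.328, -0.003], 0.37)]
[6.81, 9.37, 17.53] [-0.0, -0.0, -0.002]
```

>>> step_arm(increments=[[5,3.4,4.75,0,0,0,0],[5,6.8,9.5,3,0,0,0],[5,6.8,9.5,7,0,0,0],[5,6.8,9.5,11,0,0,0],[5,6.8,9.5,14,0,0,0]])

```text
time_s: 9.38
tool_pos: [0.5838, -0.1951, 0.1917]
tool_rot: [0.001, 0.998, 0.063, 0.001]
force: [-0.1, 0.2, 0.2]
finger_gap: 0.05
grasp_force: 0.0
```

>>> step_arm(increments=[[5,0,0,3,0,0,0],[5,0,0,6,0,0,0],[5,0,0,8,0,0,0],[5,0,0,9,0,0,0],[5,0,0,9,0,0,0]])

```text
time_s: 9.8
tool_pos: [0.5814, -0.1923, 0.1008]
tool_rot: [-0.0, 0.998, 0.064, -0.002]
force: [-0.7, 0.1, -0.2]
finger_gap: 0.0496
grasp_force: 0.0
```

Run:
```python
from h import *
a=ctrl.capture("side"); marks("rose",("side",)); marks("rose_face",("side",));marks("coupler",("side",))
s,p,r=pose(); print(p,s["finger_gap"]); calls(p,r,[.5835,-.193,.031],down(-np.pi/2+.125),1)
cv2.imwrite("pics/pre.png",cv2.resize(a["img"][220:320,340:440],None,fx=5,fy=5,interpolation=cv2.INTER_CUBIC)[:,:,::-1])
```

```text
rose side [([0.585, -0.193, 0.022], 0.56)]
rose_face side [([0.649, -0.184, 0.031], 0.91)]
coupler side [([0.568, -0.099, 0.02], 0.7)]
[ 0.58364983 -0.19325439  0.10475729] 0.050035444779909725
[-0.03, -0.03, 7.38] [0.001, -0.003, 0.003]
```

View pics/pre.png

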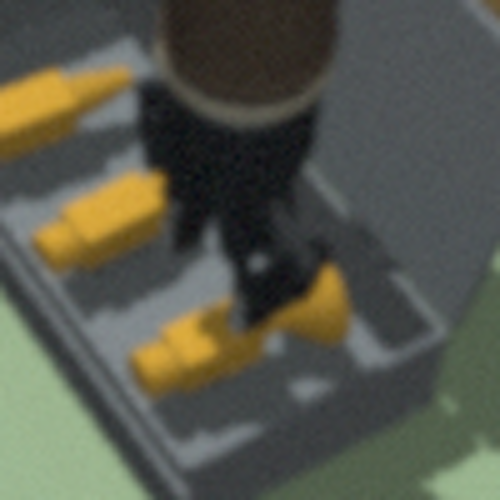

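>>> step_arm(increments=[[5,0,0,2.5,0,0,0],[5,0,0,4.8,0,0,0],[5,0,0,6.4,0,0,0],[5,0,0,7.3,0,0,0],[5,0,0,7.3,0,0,0]])

```text
time_s: 10.42
tool_pos: [0.5824, -0.1925, 0.0294]
tool_rot: [-0.0, 0.998, 0.064, -0.0]
force: [-0.2, 0.6, 0.2]
finger_gap: 0.05
grasp_force: 0.0
```

>>> step_arm(increments=[[5,0,0,0,0,0,0],[2,0,0,0,0,0,0],[2,0,0,0,0,0,0],[2,0,0,0,0,0,0],[2,0,0,0,0,0,0]], grip_force=60)

```text
time_s: 10.83
tool_pos: [0.5836, -0.1931, 0.0317]
tool_rot: [0.0, 0.998, 0.064, 0.001]
force: [-0.6, 0.3, 6.6]
finger_gap: 0.0274
grasp_force: 59.9
```

>>> step_arm(increments=[[2,0,0,0,0,0,0],[2,0,0,0,0,0,0],[2,0,0,0,0,0,0],[2,0,0,0,0,0,0]])

```text
time_s: 11.17
tool_pos: [0.5836, -0.1931, 0.0317]
tool_rot: [0.0, 0.998, 0.064, 0.001]
force: [-1.0, 0.6, 6.9]
finger_gap: 0.027
grasp_force: 59.9
```

>>> step_arm(increments=[[2,0,0,-1,0,0,0],[2,-0.3,0,-3,0,0,0],[2,-0.8,0,-6,0,0,0],[2,-1.3,0,-9,0,0,0],[2,-2,0,-12,0,0,0]], grip_force=80)

```text
time_s: 11.58
tool_pos: [0.5623, -0.1953, 0.1517]
tool_rot: [-0.0, 0.998, 0.064, -0.0]
force: [1.3, 0.3, -2.4]
finger_gap: 0.0273
grasp_force: 78.9
```

>>> step_arm(increments=[[2,0,0,-3,0,0,0],[2,0,0,-6,0,0,0],[2,0,0,-9,0,0,0],[2,0,0,-12,0,0,0],[2,0,0,-14,0,0,0]])

```text
time_s: 12.0
tool_pos: [0.5627, -0.196, 0.2937]
tool_rot: [0.0, 0.998, 0.063, 0.001]
force: [0.8, -0.9, -2.5]
finger_gap: 0.0266
grasp_force: 78.9
```

Run:
```python
from h import *
d=ctrl.capture("top"); a=ctrl.capture("side")
for l in("lens","cam_stand","box_lid_tab"): marks(l)
for l in("rose","rose_face"): marks(l)
s,p,r=pose(); print(p,s["grasp_force"],s["finger_gap"])
im=cv2.imread("pics/top0.png")
def bp(c,z):
    ray=d["R"].T@np.array([(c[0]-d["cx"])/d["fx"],(c[1]-d["cy"])/d["fy"],1]); o=-d["R"].T@d["t"]; return o+(z-o[2])/ray[2]*ray
g=cv2.cvtColor(im,cv2.COLOR_BGR2GRAY).astype(float)
w=(g>150).astype(np.uint8); w[:200]=0;w[222:]=0;w[:,:136]=0;w[:,170:]=0
b=cv2.boxPoints(cv2.minAreaRect(cv2.findNonZero(w))); print("head",[np.round(bp(c,.243),3).tolist() for c in b])
# foot edges: subpixel strongest gradient using green channel
G=cv2.GaussianBlur(im[:,:,1].astype(float),(3,3),0)
def sub(v):
    q=np.abs(np.diff(v)); q=np.where(q>.4*q.max(),q,0); return (q*np.arange(len(q))).sum()/q.sum()+.5
R=[(190+sub(G[y,190:206]),y) for y in list(range(214,228))+list(range(238,243))]
B=[(x,238+sub(G[238:254,x])) for x in range(168,194)]
for e in(R,B):
    W=np.array([bp(c,.012)[:2] for c in e]); vx,vy,x0,y0=cv2.fitLine(W.astype(np.float32),cv2.DIST_HUBER,0,.01,.01).ravel(); print("edge ang",np.arctan2(vy,vx),x0,y0)
```

```text
lens side [([0.614, 0.412, 0.215], 0.57), ([0.63, -0.192, 0.3], 0.4)]
lens top [([0.614, 0.41, 0.22], 0.78)]
cam_stand side [([0.562, 0.417, -0.004], 0.69)]
cam_stand top [([0.564, 0.415, 0.002], 0.7)]
box_lid_tab side [([0.72, -0.077, 0.25], 0.85)]
box_lid_tab top [([0.718, -0.082, 0.248], 0.59)]
rose side [([0.565, -0.198, 0.287], 0.57), ([0.585, -0.1, 0.005], 0.33)]
rose top []
rose_face side [([0.629, -0.188, 0.3], 0.86)]
rose_face top [([0.611, -0.462, -0.006], 0.57), ([0.658, -0.091, 0.073], 0.51)]
[ 0.56255665 -0.19534859  0.28940201] 79.04080510139465 0.027190356435283513
head [[0.587, 0.444, 0.243], [0.587, 0.386, 0.243], [0.542, 0.385, 0.243], [0.542, 0.442, 0.243]]
edge ang -0.10056927 0.55862683 0.35441002
edge ang 1.5603496 0.50275344 0.41248068
```

Run:
```python
from h import *
ims=[ctrl.capture("top") for _ in range(6)]; d=ims[0]
im=np.mean([i["img"] for i in ims],0)
G=im[:,:,1]
o=-d["R"].T@d["t"]
def bp(c,z):
    ray=d["R"].T@np.array([(c[0]-d["cx"])/d["fx"],(c[1]-d["cy"])/d["fy"],1]); return o+(z-o[2])/ray[2]*ray
def sub(v):
    q=np.abs(np.diff(v)); k=q.argmax(); lo,hi=max(0,k-2),k+3; return (q[lo:hi]*np.arange(lo,min(hi,len(q)))).sum()/q[lo:hi].sum()+.5
def fit(e,z,n):
    W=np.array([bp(c,z)[:2] for c in e]); vx,vy,x0,y0=cv2.fitLine(W.astype(np.float32),cv2.DIST_HUBER,0,.001,.01).ravel()
    a=np.arctan2(vy,vx); a=(a+np.pi/4)%(np.pi/2)-np.pi/4; res=(W-[x0,y0])@[-vy,vx]; print(n,"yaw",round(a,4),round(x0,4),round(y0,4),"rms",round(res.std()*1e3,2))
V=lambda c0,c1,rows:[(c0+sub(G[y,c0:c1]),y) for y in rows]
H=lambda r0,r1,cols:[(x,r0+sub(G[r0:r1,x])) for x in cols]
fit(V(193,204,range(214,228)),.012,"footR"); fit(V(193,204,list(range(214,226))+list(range(239,243))),.012,"footR2")
fit(H(240,251,range(168,194)),.012,"footB"); fit(H(206,216,range(171,195)),.012,"footT")
fit(V(134,146,range(206,219)),.243,"headL"); fit(V(160,169,range(206,219)),.243,"headR")
fit(H(217,227,range(144,162)),.243,"headB"); fit(H(198,208,list(range(150,161))),.243,"headT")
crop=cv2.resize(im[192:252,132:208].astype(np.uint8),None,fx=8,fy=8,interpolation=cv2.INTER_CUBIC); cv2.imwrite("pics/stand.png",crop[:,:,::-1])
```

```text
footR yaw -0.0619 0.5811 0.3579 rms 0.79
footR2 yaw -0.022 0.5713 0.3576 rms 0.65
footB yaw -0.0114 0.5028 0.4199 rms 0.07
footT yaw -0.0098 0.6128 0.4185 rms 0.16
headL yaw -0.0159 0.5645 0.4452 rms 0.12
headR yaw 0.0113 0.5665 0.384 rms 0.23
headB yaw -0.0248 0.5395 0.4092 rms 0.88
headT yaw -0.0042 0.5885 0.4085 rms 0.04
```

View pics/stand.png

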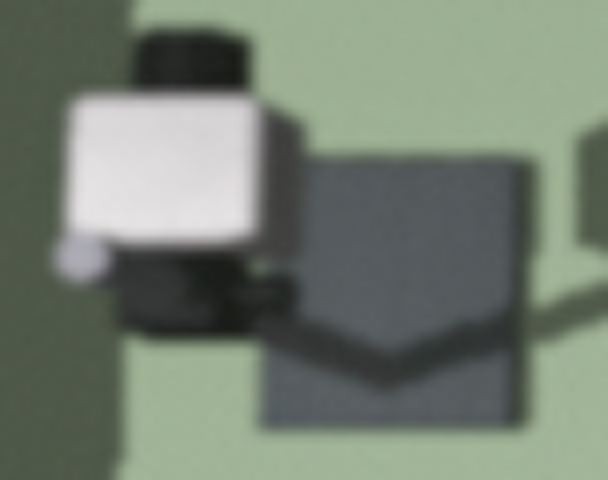

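Run:
```python
from h import *
s,p,r=pose(); print(s["joint_positions"].round(2))
f=np.pi/2-.011
A=([.56,.13,.30],down(.4)); B=([.70,.22,.29],down(f)); C=([.785,.34,.25],down(f)); D=([.7818,.4112,.2162],down(f))
calls(p,r,*A,4); calls(*A,*B,3); calls(*B,*C,1); calls(*C,*D,1)
```

```text
[-0.34  0.4   0.81  1.65 -0.31  1.22 -0.9 ]
[0.97, -8.08, -0.25] [-0.0, 0.0, -0.461]
[4.46, -6.8, -0.25] [-0.0, 0.0, -0.461]
[7.02, -4.11, -0.25] [-0.0, 0.0, -0.461]
[8.12, -0.56, -0.25] [-0.0, 0.0, -0.461]
[0.95, 5.47, 0.33] [0.0, 0.0, -0.387]
[-1.19, 5.42, 0.33] [0.0, 0.0, -0.387]
[-3.14, 4.57, 0.33] [0.0, 0.0, -0.387]
[-8.37, 12.09, 4.0] [0.0, 0.0, 0.0]
[0.4, 7.12, 3.38] [0.0, 0.0, 0.0]
```

>>> step_arm(increments=[[2,0.1,-0.8,0,0,0,-0.06],[2,0.3,-2.4,-0.1,0,0,-0.15],[2,0.5,-4.2,-0.15,0,0,-0.26],[2,0.8,-6.2,-0.2,0,0,-0.36],[2,1,-8.1,-0.25,0,0,-0.46]])

```text
time_s: 13.32
tool_pos: [0.5624, -0.113, 0.2926]
tool_rot: [0.0, 0.956, 0.292, 0.0]
force: [1.4, 0.2, -2.5]
finger_gap: 0.027
grasp_force: 79.1
```

>>> step_arm(increments=[[2,0.9,-1.4,0,0,0,-0.09],[2,1.8,-2.7,-0.1,0,0,-0.18],[2,2.7,-4.1,-0.15,0,0,-0.28],[2,3.6,-5.4,-0.2,0,0,-0.37],[2,4.5,-6.8,-0.25,0,0,-0.46]])

```text
time_s: 13.73
tool_pos: [0.5621, -0.0316, 0.2952]
tool_rot: [0.0, 0.865, 0.502, 0.0]
force: [0.5, -0.8, -2.3]
finger_gap: 0.027
grasp_force: 79.1
```

>>> step_arm(increments=[[2,1.4,-0.8,0,0,0,-0.09],[2,2.8,-1.6,-0.1,0,0,-0.18],[2,4.2,-2.5,-0.15,0,0,-0.28],[2,5.6,-3.3,-0.2,0,0,-0.37],[2,7,-4.1,-0.25,0,0,-0.46]])

```text
time_s: 14.15
tool_pos: [0.5615, 0.0496, 0.2977]
tool_rot: [0.0, 0.728, 0.686, 0.0]
force: [0.3, -0.0, -2.7]
finger_gap: 0.0267
grasp_force: 79.1
```

>>> step_arm(increments=[[2,1.6,-0.1,0,0,0,-0.09],[2,3.2,-0.2,-0.1,0,0,-0.18],[2,4.9,-0.35,-0.15,0,0,-0.28],[2,6.5,-0.45,-0.2,0,0,-0.37],[2,8.1,-0.55,-0.25,0,0,-0.46]])

```text
time_s: 14.57
tool_pos: [0.5611, 0.1308, 0.3001]
tool_rot: [0.0, 0.552, 0.834, 0.0]
force: [-0.7, -0.2, -2.6]
finger_gap: 0.0267
grasp_force: 79.1
```

>>> step_arm(increments=[[2,0.2,1.1,0.1,0,0,-0.08],[2,0.4,2.2,0.1,0,0,-0.155],[2,0.6,3.3,0.2,0,0,-0.23],[2,0.8,4.4,0.3,0,0,-0.31],[2,0.95,5.5,0.3,0,0,-0.387]])

```text
time_s: 14.98
tool_pos: [0.6086, 0.1604, 0.2967]
tool_rot: [-0.0, 0.381, 0.924, -0.0]
force: [-0.1, 0.1, -3.2]
finger_gap: 0.0266
grasp_force: 79.1
```

>>> step_arm(increments=[[2,-0.25,1.1,0.1,0,0,-0.08],[2,-0.5,2.2,0.1,0,0,-0.155],[2,-0.7,3.3,0.2,0,0,-0.23],[2,-0.95,4.4,0.3,0,0,-0.31],[2,-1.2,5.4,0.3,0,0,-0.387]])

```text
time_s: 15.4
tool_pos: [0.6554, 0.1901, 0.2935]
tool_rot: [-0.0, 0.197, 0.98, -0.0]
force: [-0.3, 0.8, -2.4]
finger_gap: 0.0268
grasp_force: 79.1
```

>>> step_arm(increments=[[2,-0.6,0.9,0.1,0,0,-0.08],[2,-1.2,1.8,0.1,0,0,-0.155],[2,-1.9,2.7,0.2,0,0,-0.23],[2,-2.6,3.7,0.3,0,0,-0.31],[2,-3.1,4.6,0.3,0,0,-0.387]])

```text
time_s: 15.82
tool_pos: [0.702, 0.22, 0.2904]
tool_rot: [-0.0, 0.005, 1.0, -0.0]
force: [0.3, -0.2, -2.5]
finger_gap: 0.0267
grasp_force: 79.1
```

Run:
```python
from h import *
s,p,r=pose(); print(p,s["joint_positions"].round(2),s["grasp_force"],s["finger_gap"])
a=ctrl.capture("side");ctrl.capture("top")
for l in("rose","rose_face","box_lid_tab","tray","pot"): marks(l)
f=np.pi/2-.011
C=([.785,.34,.25],down(f)); D=([.7818,.4112,.2162],down(f))
calls(p,r,*C,1); calls(*C,*D,1)
```

```text
[0.70204259 0.21997482 0.29035811] [-0.44  0.58  0.11  1.22 -0.06  1.34  1.24] 79.0940809249878 0.026740584631101953
rose side [([0.703, 0.218, 0.278], 0.95), ([0.404, -0.469, 0.004], 0.34)]
rose top []
rose_face side [([0.631, 0.221, 0.29], 0.89)]
rose_face top []
box_lid_tab side [([0.72, -0.081, 0.249], 0.79)]
box_lid_tab top [([0.72, -0.086, 0.247], 0.85)]
tray side [([0.474, 0.193, 0.001], 0.98)]
tray top [([0.474, 0.198, -0.002], 0.85)]
pot side [([0.736, 0.256, 0.0], 0.96)]
pot top [([0.736, 0.254, 0.001], 0.85)]
[-8.18, 12.08, 4.03] [-0.0, -0.0, 0.002]
[0.4, 7.12, 3.38] [0.0, 0.0, 0.0]
```

>>> step_arm(increments=[[2,-1,1.5,0.5,0,0,0],[2,-2.7,4,1.3,0,0,0],[2,-4.7,7,2.3,0,0,0],[2,-6.7,10,3.3,0,0,0],[2,-8.2,12.1,4,0,0,0.002]])

```text
time_s: 16.83
tool_pos: [0.785, 0.3432, 0.2496]
tool_rot: [-0.001, 0.007, 1.0, 0.001]
force: [0.1, 1.6, -2.5]
finger_gap: 0.0273
grasp_force: 79.1
```

>>> step_arm(increments=[[2,0.1,2,1,0,0,0],[2,0.2,4,2,0,0,0],[2,0.3,5.7,2.8,0,0,0],[2,0.4,7.1,3.4,0,0,0],[2,0.4,7.1,3.4,0,0,0]])

```text
time_s: 17.25
tool_pos: [0.7792, 0.4159, 0.2147]
tool_rot: [-0.002, 0.005, 1.0, 0.001]
force: [-1.1, 1.0, -2.9]
finger_gap: 0.0271
grasp_force: 79.1
```

Run:
```python
from h import *
for i in range(3):
  a=ctrl.capture("side");b=ctrl.capture("top")
  for l in("rose","rose_face","lens","cam_stand"): marks(l)
s,p,r=pose(); print(p,s["joint_positions"].round(2),s["grasp_force"],s["force"]);print(r.as_matrix().round(4))
A=cv2.resize(a["img"][60:180,250:370],None,fx=3.3,fy=3.3,interpolation=cv2.INTER_CUBIC)
B=cv2.resize(b["img"][110:250,100:240],None,fx=2.8,fy=2.8,interpolation=cv2.INTER_CUBIC)
C=np.zeros((400,800,3),np.uint8);C[:A.shape[0],:A.shape[1]]=A;C[:B.shape[0],400:400+B.shape[1]]=B
cv2.imwrite("pics/end.png",C[:,:,::-1])
```

```text
rose side [([0.78, 0.417, 0.205], 0.77)]
rose top [([0.787, 0.416, 0.202], 0.63)]
rose_face side [([0.709, 0.418, 0.216], 0.54)]
rose_face top [([0.713, 0.414, 0.216], 0.69)]
lens side [([0.614, 0.412, 0.217], 0.65), ([0.722, -0.078, 0.249], 0.44)]
lens top []
cam_stand side [([0.56, 0.418, -0.004], 0.8)]
cam_stand top [([0.563, 0.416, 0.002], 0.55)]
rose side [([0.783, 0.407, 0.208], 0.53)]
rose top [([0.786, 0.411, 0.203], 0.56)]
rose_face side [([0.711, 0.414, 0.218], 0.91)]
rose_face top [([0.716, 0.412, 0.217], 0.66)]
lens side [([0.617, 0.409, 0.219], 0.65), ([0.667, -0.088, 0.072], 0.48)]
lens top []
cam_stand side [([0.562, 0.419, -0.003], 0.9), ([0.613, -0.466, -0.002], 0.34)]
cam_stand top [([0.562, 0.415, 0.002], 0.53)]
rose side [([0.78, 0.41, 0.208], 0.69)]
rose top [([0.784, 0.412, 0.204], 0.45)]
rose_face side []
rose_face top [([0.715, 0.416, 0.22], 0.54)]
lens side [([0.616, 0.412, 0.218], 0.7)]
lens top [([0.584, -0.101, -0.001], 0.44)]
cam_stand side [([0.564, 0.421, -0.006], 0.9), ([0.614, 0.415, 0.22], 0.44)]
cam_stand top [([0.562, 0.414, 0.002], 0.51)]
[0.78197723 0.41105566 0.21703353] [-0.58  0.94  0.12  0.73 -0.09  1.47  1.06] 79.13068413734436 [-0.29491825  0.879504   -2.37959773]
[[-0.9999  0.0148  0.    ]
 [ 0.0148  0.9999  0.    ]
 [-0.      0.     -1.    ]]
```

View pics/end.png

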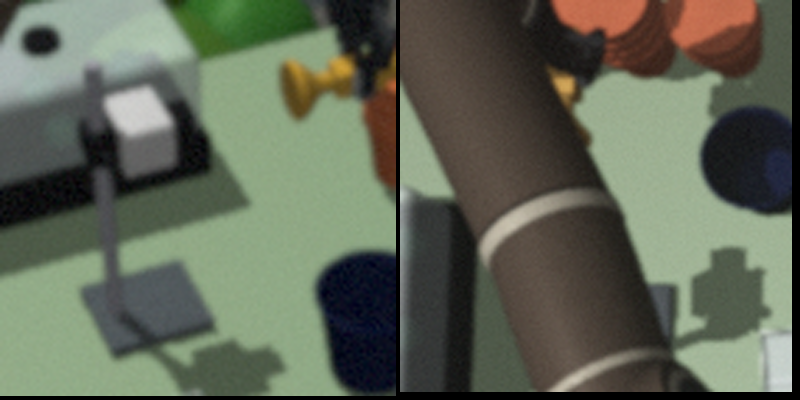

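>>> step_arm(increments=[[2,0,0,0,0,0,0],[2,0,0,0,0,0,0],[2,0,0,0,0,0,0]])

```text
time_s: 19.0
tool_pos: [0.782, 0.4111, 0.2171]
tool_rot: [0.0, 0.007, 1.0, 0.0]
force: [-0.7, 0.5, -2.7]
finger_gap: 0.0267
grasp_force: 79.1
```

```bash
python3 -c "
from h import *
s,p,r=pose(); print(p,abs(s['qd']).max()); print(ctrl.job_done())"
```

```text
[0.78196061 0.41105841 0.21705318] 0.002147753963728188
the job is handed in; nothing more can be done
None
```

I handed the job in at about 19 s: the lid is open on its stop, and the rose is held still, level and square to the lens. By my measurements it is 10 cm away and centred to within about 3 mm. The camera turned out to look away from the robot, not to its right as described, so I followed the images; no result came back.

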